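Hold a solid-state relay flush on a tilted heat-sink plate

ROBOT

A 6-joint arm with a two-finger parallel gripper is mounted at the origin on the work surface. World frame = base frame: x ahead of the robot, y to its left, z up, the work surface at z = 0. Lengths are in mm, angles in rad, forces in N, time in s.
With the tool pointing down it reaches from about 375 to 900 mm from the base axis. Payload 3.1 kg.
Tool frame: the origin (TCP) lies midway between the tips of the shut fingers; the grasp point (between the pads) lies robot.hold_point_z behind it (robot.hold_point_z is the distance from the TCP to the grasp point, in mm); z points along the fingers, y is the line along which they close (so a half turn about z gives the same grasp; the last joint's range is limited). The gripper opens to 85 mm and grips with 20 to 120 N. Pads are 22 mm wide; open, the fingers measure 114 mm over their backs; the gripper's body (76 mm by 85 mm) begins 54 mm behind the grasp point. The pads swing forward as they close: fully open they stand 13 mm farther back than shut.
Start: joints at [-1.472, 0.527, 1.433, -0, 1.181, -0.178], TCP at [171.424, -601.008, 231.31] pointing down, gripper open.
Joint ranges: [-3.08, 3.08], [-0.75, 2.2], [0.22, 2.44], [-1.43, 4.57], [0, 2.65], [-2.85, 2.85]. Speed limits (rad/s): [2.79, 2.79, 3.14, 3.14, 3.14, 3.14].

INTERFACE

Orientations are given as a rotation vector (axis times angle).
In Python, from plant import robot gives the robot as it stands.
- The arm moves only by the tool step_arm, never from a script. Its argument "increments" is a list of rows, each an object of numbers: "dx", "dy", "dz": the shift along the world's x, y, z normalised to -1 to 1, where 1 is 0.5 m; "rx", "ry", "rz": the turn, a rotation vector about the world's x, y, z normalised to -1 to 1, where 1 is 180 degrees; "grip": the opening, from 0 (shut) to 1 (fully open). A call has 1 to 12 rows; each row is the pose to reach, as a shift and turn from the pose commanded when the call began, turning the shorter way round; what a row does not reach only later rows make up. A row lasts 1/10 s, in which the tool goes at most 50 mm and 8.59 degrees, less where a joint would pass 70% of its speed; a pose out of reach is approached as far as the arm can. A call with a number of a shift or a turn outside -1 to 1 is refused whole. A call with a gripper value outside its range is refused whole. The fingers move at their own pace and stop on an object; the grip force is fixed at half the most. Time passes only in rows, so rows that repeat a pose let the fingers close. It gives the time, the measured TCP pose, the force, the opening and the grip force at its end, in the units of the state.
- robot.get_state(): the state, without advancing time (a new reading comes with each control period).
- robot.snapshot(name): name is "scene" or "top" or "wrist"; returns a dict with "color" (420x560x3 uint8, red, green, blue), "K" (3x3 intrinsics, pixels), "k1" (the pictures are not rectified: a ray, as slopes to the right and down, at radius r is drawn at 1 + k1 r^2 times it, then the intrinsics apply), "cam_to_world" (4x4, takes a point from camera to world coordinates). Camera axes: x right, y down, z forward; pixel columns grow to the right and rows downward; lengths in mm; the calibration is good to about 2 mm. A picture is of the moment at which its call begins. There is no depth.
- robot.finish_job(): hands the job in; it is judged then, once.
Trained networks look in a picture, given as the dict that the camera call returned (one of the last four; its "shot" number tells which), for a name from the list of things; names that differ only in an ending like _2 or _b are one class to them, and where a whole thing is asked for, a point or a joint stands for the part that bears it (a point fixed in the world has none). Each returns a list of dicts, best first, with "p" (0 to 1); they miss things now and then, are a little off and sometimes report something else, mostly with a low value. They report only what shows in the picture. A call takes as long as a camera call. They do not tell look-alikes from the thing itself.
- robot.outline_of(picture, target): "pixels" (420x560 bool, what is visible of it).
- robot.spot_point(picture, target): "point" ([x, y, z] in mm, in world coordinates, good to about 4 mm: a listed point, or the origin of a listed thing).
The state is a dict: "clock": time; "q": joint angles; "qvel": joint speeds; "effort": joint torques, N m; "ee_pos": TCP position; "tcp_rot": TCP orientation; "wrist_force": force on the tool from outside, world axes, zero at the start; "wrist_torque": the same for the moment, N m; "gripper_width": finger opening in mm; "grip_force": force on a finger pad.
Only numpy, scipy, OpenCV 4.12 (cv2) and the standard library are available. Lean on these libraries where they do the work, as an engineer would, in place of code of your own. Each camera call takes 0.05 s, during which the arm holds its last target. There are 200 camera calls.

TASK

Slide the jaw of the bench nest shut until it presses the loose hinged block firmly and squarely against the fixed jaw, and keep that push (about 12 newtons) for a moment. Then pick up the solid-state relay (the low, flat black one on the bench) and press its underside flush against the middle of the block's sloped plate, long side running up the slope, feeling for the plate's tilt. Finish while still gripping the relay and pressing it there with a steady push of about 10 newtons; leave everything else on the bench where it is.

Things in the scene. Friction and masses are not known exactly. Their poses are not given: they have to be found in the camera images.
- nest: Low dark steel bed, fixed to the bench: 250 x 100 x 12 mm, running from x = -175 to +75 mm of its own frame. Origin on the bench surface; its +x points from the sliding jaw to the fixed jaw, roughly towards the robot, z up. Bed top at z = 12 mm.
- fixed_jaw: Steel bar standing on the bed's +x end, the end nearest the robot, 20 x 100 mm, top at 48 mm above the bench. Its frame coincides with that of the nest; its gripping face is at x = +55 mm there.
- jaw (a joint): Sliding steel jaw on the bed: how far it is open, in m; it moves along the nest's x. Its gripping face is at x = -25 mm - value in the nest's frame, so the value is about 0.010 when the block is clamped between the jaws. Slides with about 2.5 N of friction (the block on the bed adds 3 to 6 N once it is pushed) and stays where it is left. The jaw is 40 mm long (along x), 80 mm wide, its top 38 mm above the bench, with a thumb tab standing on the top of its rear end.
- jaw_tab (a point): Centre of the jaw's upright thumb tab, 51 mm above the bench. The tab is 14 mm along the nest's x, 30 mm along y, and rises from 38 to 66 mm above the bench; it can be pinched from above across its 30 mm. It lies 33 mm behind (-x) the jaw's gripping face.
- block: Loose aluminium base of the hinged block, 90 (x) x 80 (y) x 20 mm, about 0.5 kg with its plate, lying on the bed between the open jaws, a little askew. Origin at the centre of its underside; z up; x roughly along the nest's x. Clamped, its origin is at x = +10 mm, z = 12 mm in the nest's frame. It carries the tilted plate, hinged along its low -x edge, so the plate slopes down towards the sliding jaw, away from the robot.
- face (a point): Centre of the upper face of the block's tilted aluminium plate. The plate is 85 mm up the slope, 70 mm wide, 6 mm thick. The point's x runs up the slope, y is level along the width, z is the outward normal of the face. The hinge is 42.5 mm down the slope; the plate rises 11 to 26 degrees from level, differing from time to time, and its hinge is locked: it does not yield.
- relay_center (a point): Centre of the solid-state relay, 15 mm above its underside: a flat black box on an aluminium base plate, 60 (x, long side) x 44 (y) x 30 mm (z), 80 to 150 g, lying flat on the open bench on one side or the other of the nest. Its z points up, out of its top with the four terminal screws; the underside is the aluminium base. Grip it across its 44 mm.
- relay: The same relay; origin at the centre of its underside, same axes as relay_center.
- cube_relay: Bystander: upright plug-in relay, grey cube-like, 36 x 36 x 50 mm, on the other side of the nest.
- meter_left: Bystander: yellow handheld multimeter lying on its back, 160 x 80 x 38 mm (48 over its dial).
- meter_right: Bystander: second such multimeter, 160 x 80 x 38 mm (48 over its dial).
- screwdriver: Bystander: screwdriver, 170 mm long, lying on the bench.
- jar: Bystander: small closed jar, 48 mm across, 50 mm high.
- terminal_strip: Bystander: white terminal strip, 26 x 90 x 18 mm.
- tray: Bystander: empty grey tray, 90 x 120 x 30 mm.
Mind the look-alikes: they are no part of the job. Leave any orange look-alike of the relay alone.

How it is judged:
By the outcome, as a careful person would: the job done as asked, in the order asked, and still so for the second after the job is handed in, while the arm keeps its last pose, push and grip.
It also fails if it takes over 56 s, if anything falls off the work surface, if the arm or the gripper's body presses on something with over 40 N, if the wrist force passes 120 N, or if a joint passes its speed limit or range.

## Working session

There is one attempt and no reset: what is moved stays moved. The work goes in short steps, Python scripts to look and compute and a tool call to move; the robot and the scene stay as the last step left them, time stands still between calls to the robot, and variables do not carry over. Pictures are saved under pics/ and viewed, at most 10 in all, crops included, and the job is handed in when it is done.

Besides the shell and the picture viewer there is one more tool, called after ">>>" by a JSON object that holds its "op" and its "data". step_arm: Moves the arm, as the interface text tells. Its arguments: {"type":"object","properties":{"increments":{"type":"array"}},"required":["increments"]}

```bash
ls; mkdir -p pics
cat > h.py <<'E'
import numpy as np, cv2
from plant import robot
from scipy.spatial.transform import Rotation as R
def save(p,n,crop=None,s=1):
    im=p["color"][:,:,::-1]
    if crop: im=im[crop[1]:crop[3],crop[0]:crop[2]]
    cv2.imwrite("pics/"+n,cv2.resize(im,None,fx=s,fy=s,interpolation=cv2.INTER_CUBIC))
def ray(p,uv):
    K=np.array(p["K"]);T=np.array(p["cam_to_world"])
    x=cv2.undistortPoints(np.array([[uv]],float),K,np.array([p["k1"],0,0,0.]))[0,0]
    # k1 convention: drawn = ray*(1+k1 r^2), same as OpenCV
    d=T[:3,:3]@np.array([x[0],x[1],1]);return T[:3,3],d/np.linalg.norm(d)
def onz(p,uv,z):
    o,d=ray(p,uv);return o+d*(z-o[2])/d[2]
def tri(l):
    A=np.zeros((3,3));b=np.zeros(3)
    for o,d in l:
        M=np.eye(3)-np.outer(d,d);A+=M;b+=M@o
    return np.linalg.solve(A,b)
def proj(p,X):
    T=np.linalg.inv(np.array(p["cam_to_world"]));c=T[:3,:3]@X+T[:3,3]
    x=c[:2]/c[2];x=x*(1+p["k1"]*(x@x));K=np.array(p["K"]);return K[:2,:2]@x+K[:2,2]
E
python3 - <<'E'
from h import *
np.set_printoptions(precision=1,suppress=True)
s=robot.get_state();print(s["ee_pos"],s["tcp_rot"],s["wrist_force"],s["gripper_width"],robot.hold_point_z)
ps=[robot.snapshot(n) for n in("top","scene")]
can=np.zeros((600,800,3),np.uint8)
for p,n in zip(ps,("top","scene")):
    save(p,n+".png",s=1.42)
    for t in("relay_center","jaw_tab","face","block","nest","fixed_jaw","cube_relay"):
        r=robot.spot_point(p,t); o=robot.outline_of(p,t)
        print(n,t,[(np.array(a["point"]),round(a["p"],2)) for a in r[:3]],[(np.argwhere(a["pixels"]).mean(0)[::-1],a["pixels"].sum(),round(a["p"],2)) for a in o[:3]])
E
```

```text
pics
[ 171.4 -600.3  230.3] [-3.1 -0.4 -0. ] [-0.4 -0.5 -1.2] 85.63732468189923 18.700000000000003
top relay_center [(array([ 534.9, -203.9,   15.4]), 0.97), (array([ 574.8, -362.9,   11.9]), 0.95), (array([ 472.7, -300.3,   14.5]), 0.69)] [(array([417.5, 200.2]), np.int64(564), 0.93), (array([393.7, 241.2]), np.int64(565), 0.6), (array([354.9, 213. ]), np.int64(457), 0.56)]
top jaw_tab [(array([610.3, -59.6,  51.6]), 0.91)] [(array([293.3, 184.3]), np.int64(643), 0.74)]
top face [(array([509.9, -34.3,  55.4]), 0.7)] [(array([283.2, 219.6]), np.int64(1095), 0.6), (array([173. , 167.1]), np.int64(346), 0.23)]
top block [(array([505.9, -33.5,  11.8]), 0.96)] [(array([282.8, 221.2]), np.int64(1335), 0.72)]
top nest [(array([ 471.1, -300.5,    3.8]), 0.19)] [(array([289.5, 201. ]), np.int64(2804), 0.77), (array([393.8, 240.7]), np.int64(516), 0.68), (array([175.6, 289.7]), np.int64(426), 0.39)]
top fixed_jaw [] [(array([276. , 251.5]), np.int64(391), 0.81)]
top cube_relay [(array([541.6, 278.3,   1.5]), 0.82), (array([639.1, 272.8,   0.1]), 0.44)] [(array([153. , 206.6]), np.int64(345), 
[... 406 characters left out ...]
39.9]), np.int64(455), 0.58)]
scene face [(array([512. , -35.9,  59. ]), 0.94), (array([500.1, -30.4,   1. ]), 0.36)] [(array([276.2, 219.1]), np.int64(649), 0.76)]
scene block [(array([511.3, -29.8,  14.4]), 0.84), (array([ 463. , -295.6,   15.4]), 0.64)] [(array([277.5, 222.6]), np.int64(904), 0.63)]
scene nest [(array([497.8, -30.8,  -1.6]), 0.74), (array([509.8, -33.3,  15.2]), 0.74)] [(array([263.7, 239.9]), np.int64(1591), 0.61)]
scene fixed_jaw [] [(array([374.9, 221.3]), np.int64(293), 0.63), (array([294.8, 211.7]), np.int64(292), 0.56)]
scene cube_relay [(array([536.8, 274. ,  -1.3]), 0.87)] [(array([277.5, 222.6]), np.int64(936), 0.73), (array([376.3, 263. ]), np.int64(286), 0.65)]
```

View pics/top.png

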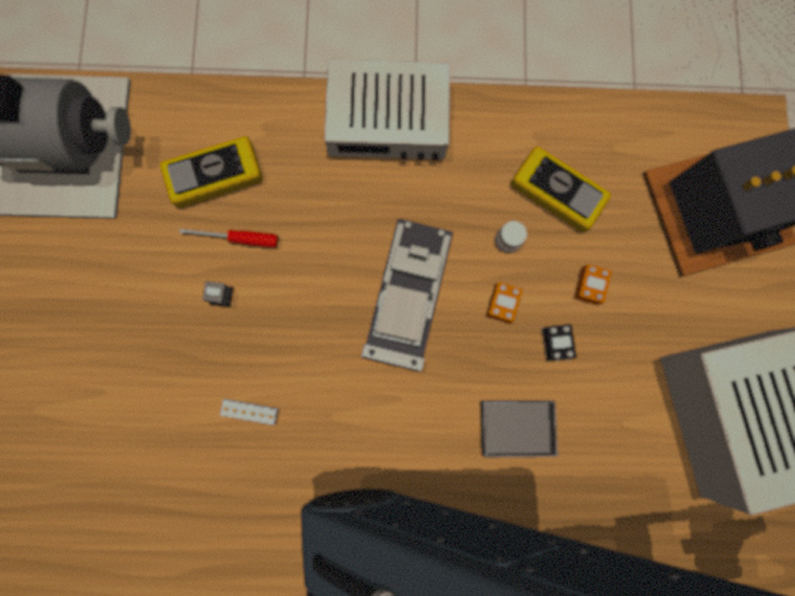

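View pics/scene.png

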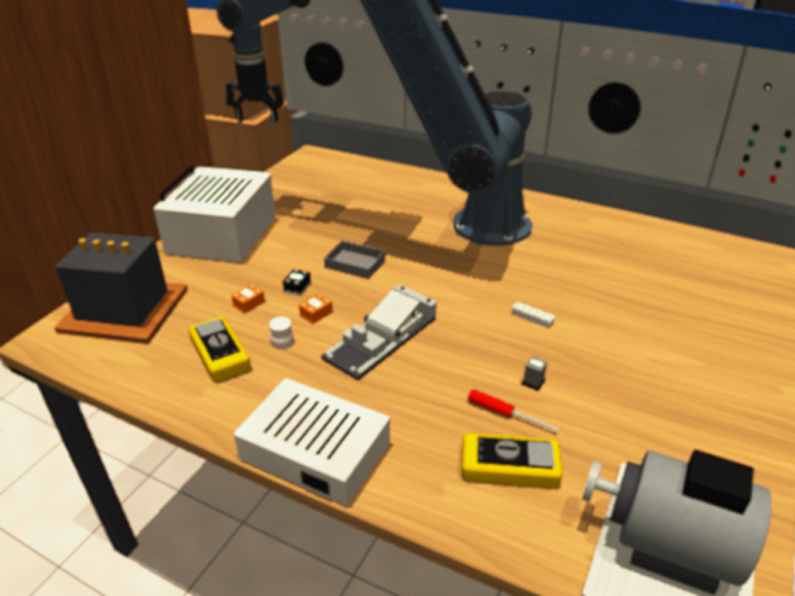

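The top view (zoomed pixels) shows three relay-shaped things. They are orange (505,302), orange (594,284) and black (559,342). The black one fits the description, since the orange ones are look-alikes. I'll confirm it in a crop. The nest lies at about (405,295), with its tab at the far end.

```bash
cat >> h.py <<'E'
def nestpose(p):
    o=robot.outline_of(p,"nest")
    m=o[0]["pixels"].astype(np.uint8)
    c=cv2.findContours(m,cv2.RETR_EXTERNAL,cv2.CHAIN_APPROX_NONE)[0];c=max(c,key=cv2.contourArea)[:,0]
    w=np.array([onz(p,u,12)[:2] for u in c.astype(float)])
    return cv2.minAreaRect(w.astype(np.float32)),o[0]["p"]
def yawrot(a): # tool down, tool y horizontal at angle a(deg)
    y=np.array([np.cos(np.radians(a)),np.sin(np.radians(a)),0]);z=np.array([0,0,-1.]);return R.from_matrix(np.c_[np.cross(y,z),y,z])
def row(dp,rot): # normalised
    s=robot.get_state();d=(rot*R.from_rotvec(s["tcp_rot"]).inv()).as_rotvec()/np.pi
    return np.round((np.array(dp)-s["ee_pos"])/500,4),np.round(d,4)
E
python3 - <<'E'
from h import *
np.set_printoptions(precision=2,suppress=True)
p=robot.snapshot("top");print(nestpose(p))
for u in [(400,218),(452,232),(363,358),(422,368)]: print(onz(p,np.array(u)/1.42,12))
save(p,"crop.png",(320,180,440,270),5)
w=robot.snapshot("wrist");s=robot.get_state()
T=R.from_rotvec(s["tcp_rot"]).as_matrix();print(T);C=np.array(w["cam_to_world"]);print("cam in tool",T.T@(C[:3,3]-s["ee_pos"]),T.T@C[:3,:3],w["K"])
print(row((540,-50,380),yawrot(76.5)),row((540,-50,380),yawrot(-103.5)))
E
```

```text
(((615.4893798828125, -58.72937774658203), (98.97450256347656, 117.9800033569336), 77.2106704711914), 0.55)
[683.49 -27.37  12.  ]
[ 660.91 -118.9    12.  ]
[438.18  29.62  12.  ]
[423.68 -70.1   12.  ]
[[ 0.96  0.27 -0.  ]
 [ 0.27 -0.96  0.  ]
 [-0.   -0.   -1.  ]]
cam in tool [  71.21    0.72 -142.72] [[-0.   -0.96 -0.28]
 [ 1.   -0.   -0.  ]
 [ 0.   -0.28  0.96]] [[312.75   0.   281.87]
 [  0.   312.75 208.16]
 [  0.     0.     1.  ]]
(array([0.74, 1.1 , 0.3 ]), array([ 0.  , -0.  ,  0.84])) (array([0.74, 1.1 , 0.3 ]), array([-0.  , -0.  , -0.16]))
```

View pics/crop.png

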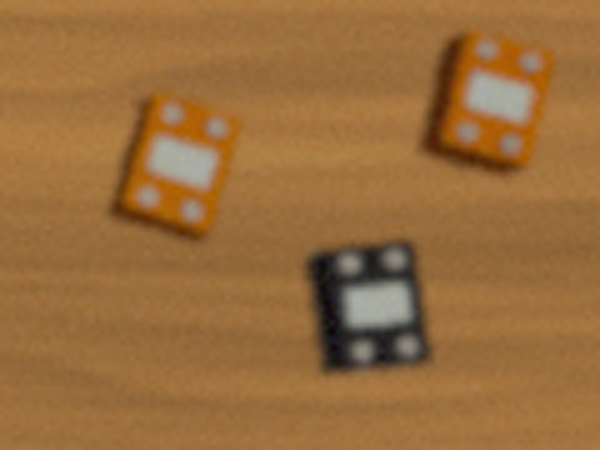

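The crop shows the black relay at (370,305), with orange look-alikes at (182,165) and (498,100). I'm moving over the nest now.

>>> {"op": "step_arm", "data": {"increments": [{"dx":0.05,"dy":0.05,"dz":0.1,"rz":0,"grip":1},{"dx":0.12,"dy":0.12,"dz":0.16,"rz":-0.04},{"dx":0.8,"dy":1.0,"dz":0.16,"rz":-0.16},{"dx":0.8,"dy":1.0,"dz":0.16,"rz":-0.16},{"dx":0.8,"dy":1.0,"dz":0.16,"rz":-0.16},{"dx":0.8,"dy":1.0,"dz":0.16,"rz":-0.16},{"dx":0.8,"dy":1.0,"dz":0.16,"rz":-0.16},{"dx":0.8,"dy":1.0,"dz":0.16,"rz":-0.16},{"dx":0.8,"dy":1.0,"dz":0.16,"rz":-0.16},{"dx":0.8,"dy":1.0,"dz":0.16,"rz":-0.16},{"dx":0.8,"dy":1.0,"dz":0.16,"rz":-0.16},{"dx":0.8,"dy":1.0,"dz":0.16,"rz":-0.16}]}}

```text
$.increments[0]: bad value
```

>>> {"op": "step_arm", "data": {"increments": [{"dx":0.16,"dy":0.28,"dz":-0.05},{"dx":0.16,"dy":0.28,"dz":-0.05},{"dx":0.16,"dy":0.28,"dz":-0.05},{"dx":0.16,"dy":0.28,"dz":-0.05},{"dx":0.16,"dy":0.28,"dz":-0.05},{"dx":0.16,"dy":0.28,"dz":-0.05}]}}

```text
$.increments[0]: bad value
```

>>> {"op": "step_arm", "data": {"increments": [{"dx":0.05,"dy":0.05,"dz":0.1,"rx":0,"ry":0,"rz":0,"grip":1},{"dx":0.12,"dy":0.12,"dz":0.16,"rx":0,"ry":0,"rz":-0.04,"grip":1},{"dx":0.8,"dy":1.0,"dz":0.16,"rx":0,"ry":0,"rz":-0.16,"grip":1},{"dx":0.8,"dy":1.0,"dz":0.16,"rx":0,"ry":0,"rz":-0.16,"grip":1},{"dx":0.8,"dy":1.0,"dz":0.16,"rx":0,"ry":0,"rz":-0.16,"grip":1},{"dx":0.8,"dy":1.0,"dz":0.16,"rx":0,"ry":0,"rz":-0.16,"grip":1},{"dx":0.8,"dy":1.0,"dz":0.16,"rx":0,"ry":0,"rz":-0.16,"grip":1},{"dx":0.8,"dy":1.0,"dz":0.16,"rx":0,"ry":0,"rz":-0.16,"grip":1},{"dx":0.8,"dy":1.0,"dz":0.16,"rx":0,"ry":0,"rz":-0.16,"grip":1},{"dx":0.8,"dy":1.0,"dz":0.16,"rx":0,"ry":0,"rz":-0.16,"grip":1},{"dx":0.8,"dy":1.0,"dz":0.16,"rx":0,"ry":0,"rz":-0.16,"grip":1},{"dx":0.8,"dy":1.0,"dz":0.16,"rx":0,"ry":0,"rz":-0.16,"grip":1}]}}

```text
clock: 2.85
ee_pos: [528.2, -156.1, 310.3]
tcp_rot: [3.121, -0.352, 0.001]
wrist_force: [0.9, -0.3, 0.2]
gripper_width: 85.9
grip_force: 0.0
```

>>> {"op": "step_arm", "data": {"increments": [{"dx":0.06,"dy":0.1,"dz":-0.05,"rx":0,"ry":0,"rz":0,"grip":1},{"dx":0.14,"dy":0.2,"dz":-0.1,"rx":0,"ry":0,"rz":0,"grip":1},{"dx":0.14,"dy":0.2,"dz":-0.1,"rx":0,"ry":0,"rz":0,"grip":1},{"dx":0.14,"dy":0.2,"dz":-0.1,"rx":0,"ry":0,"rz":0,"grip":1}]}}

```text
clock: 3.25
ee_pos: [597.9, -54.1, 257.8]
tcp_rot: [-3.121, 0.345, 0.004]
wrist_force: [-0.6, -0.0, -0.4]
gripper_width: 85.1
grip_force: 0.0
```

Run:
```python
from h import *
np.set_printoptions(precision=1,suppress=True)
p=robot.snapshot("wrist");save(p,"w1.png",s=1.42)
for t in("jaw_tab","face","block","nest"):
    print(t,[(np.array(a["point"]),round(a["p"],2),proj(p,np.array(a["point"]))*1.42) for a in robot.spot_point(p,t)[:2]])
print(nestpose(p), robot.get_state()["ee_pos"])
```

```text
jaw_tab [(array([611.9, -57.4,  52.4]), 0.76, array([400.3, 240.5])), (array([ 646.8, -221.3,   -3.8]), 0.26, array([576.8, 149.2]))]
face []
block [(array([507.6, -35.5,   9.6]), 0.94, array([402. , 344.8]))]
nest []
(((538.15966796875, -41.398353576660156), (109.9832534790039, 274.35260009765625), 77.41905212402344), 0.78) [597.  -59.2 260.8]
```

View pics/w1.png

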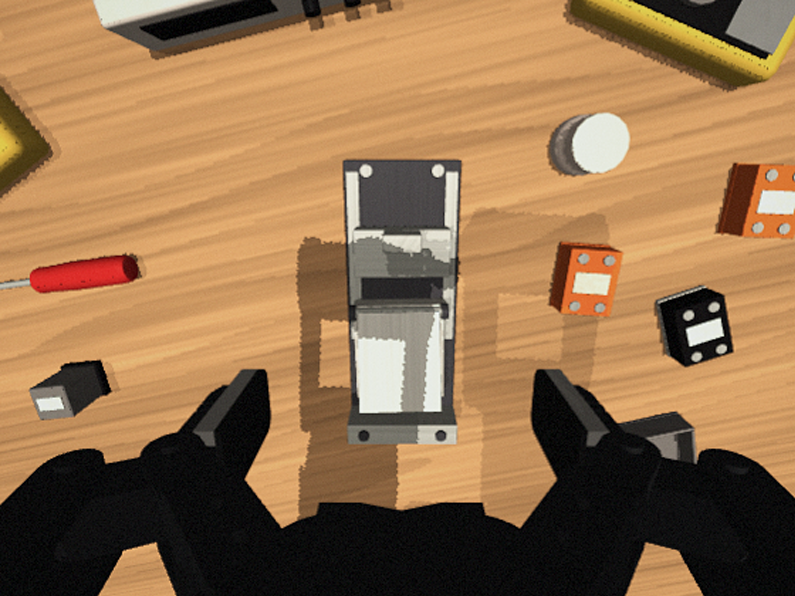

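The wrist view shows the bed's far edge at (344–461,160), the jaw with its tab at (403,240), the plate from its hinge at y≈310 to its upper edge at y≈413, and the fixed jaw at y≈425–443. The black relay is at (697,327).

Run:
```python
from h import *
np.set_printoptions(precision=1,suppress=True)
p=robot.snapshot("wrist")
f=lambda u,z:onz(p,np.array(u)/1.42,z)
a,b=f((344,160),12),f((461,160),12);c,d=f((348,443),48),f((456,443),48)
print(a,b,c,d,np.linalg.norm(a-b),np.linalg.norm(c-d),np.linalg.norm(((a+b)-(c+d))[:2]/2))
v=(c+d-a-b)[:2];yaw=np.degrees(np.arctan2(v[1],v[0]));w=(a-b)[:2];e=(c-d)[:2];print(yaw,np.degrees(np.arctan2(w[1],w[0])),np.degrees(np.arctan2(e[1],e[0])))
v/=np.linalg.norm(v);o=((a+b)[:2]/2+175*v+(c+d)[:2]/2-75*v)/2;print("nest",o)
for z in(66,38): print(f((383,233),z),f((424,233),z))
for u in((383,233),(424,233),(383,248),(424,248)):
    q=f(u,66)[:2]-o;print(u,q@v,q@np.array([-v[1],v[0]]))
for u,z in(((357,310),36),((446,310),36),((358,413),60),((440,413),60)):
    q=f(u,z)[:2]-o;print(u,q@v,q@np.array([-v[1],v[0]]))
save(p,"w2.png",(225,100,345,320),2.7)
```

```text
[682.  -30.6  12. ] [ 659.8 -126.7   12. ] [438.4  26.6  48. ] [415.9 -70.5  48. ] 98.65816773830711 99.66744545825571 250.2832860094993
166.89642977718194 76.95968708608385 76.96549097867764
nest [500.3 -39. ]
[621.9 -51.9  66. ] [614.9 -82.3  66. ]
[618.2 -49.9  38. ] [610.6 -82.8  38. ]
(383, 233) -121.34020927416888 -14.94815019319294
(424, 233) -121.37530864781375 16.232831801211574
(383, 248) -109.81892109979586 -15.060705241279482
(424, 248) -109.85452485880961 16.41813670661665
(357, 310) -49.941376780710485 -39.39538910192037
(446, 310) -50.03073432343439 38.061380273319145
(358, 413) 36.742584861247224 -38.53210217756312
(440, 413) 36.65789425887089 33.03939080506007
```

View pics/w2.png

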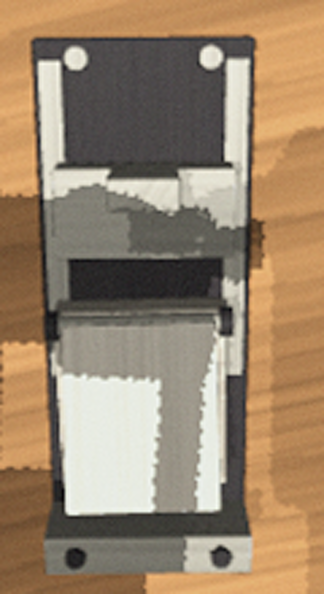

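The first shot was taken while the arm was still settling, so I'm redoing the picks from w2. There the far bed corners are at (34,39) and (254,39), and the near jaw edge is at (46,572) to (250,572).

```bash
cat > n.py <<'E'
from h import *
np.set_printoptions(precision=1,suppress=True)
def nest(p,A,B,C,D,f):
    a,b,c,d=f(A,12),f(B,12),f(C,48),f(D,48)
    v=(c+d-a-b)[:2];yaw=np.degrees(np.arctan2(v[1],v[0]));w=(a-b)[:2];e=(c-d)[:2]
    print("w",np.linalg.norm(w),np.linalg.norm(e),"L",np.linalg.norm(v)/2,"yaw",yaw,np.degrees(np.arctan2(w[1],w[0])),np.degrees(np.arctan2(e[1],e[0])))
    v/=np.linalg.norm(v);o=((a+b)[:2]/2+175*v+(c+d)[:2]/2-75*v)/2;print("nest",o)
    return o,v,np.array([-v[1],v[0]])
E
python3 - <<'E'
from n import *
s=robot.get_state();print(s["ee_pos"],s["tcp_rot"],s["qvel"])
p=robot.snapshot("wrist");print(np.array(p["cam_to_world"])[:3,3])
f=lambda u,z:onz(p,np.array(u)/2.7+[225,100],z)
o,v,n=nest(p,(34,39),(254,39),(46,572),(250,572),f)
for u in((108,165),(179,165),(108,178),(179,178)): q=f(u,66)[:2]-o;print(u,q@v,q@n)
for u,z in(((60,305),36),((220,305),36),((65,515),60),((219,515),60)): q=f(u,z)[:2]-o;print(u,q@v,q@n)
print([(np.array(a["point"]),a["p"]) for a in robot.spot_point(p,"jaw_tab")])
print([(np.array(a["point"]),a["p"]) for a in robot.spot_point(p,"relay_center")])
print(o+v*-113)
E
```

```text
[597.  -59.2 260.8] [ 3.1 -0.4  0. ] [ 0.  0. -0. -0. -0.  0.]
[666.4 -75.7 403.6]
w 97.71373737316611 98.99732102471172 L 248.0755282421374 yaw 167.31383251405722 76.95536689664456 76.96211923057072
nest [500.6 -34. ]
(108, 165) -125.57090296647536 -14.22062706231773
(179, 165) -125.394351554997 14.101436817836493
(108, 178) -120.37517059283947 -14.331726223816665
(179, 178) -120.19792375162942 14.112717072718539
(60, 305) -58.06422641222279 -39.08589867762586
(220, 305) -57.611916190553146 33.7808009837371
(65, 515) 35.39681260768252 -37.70505495026665
(219, 515) 35.832524105925735 32.97740175343869
[(array([608.6, -55.7,  52.4]), 0.88)]
[(array([ 539.4, -208.6,   14.4]), 0.68), (array([ 575.7, -360.9,   17.3]), 0.61), (array([ 468.1, -298.3,   10.4]), 0.56)]
[610.8 -58.8]
```

The nest is at about (500.6,-34) with yaw about 167°. The tab centre is at about (610.5,-58.5), which agrees with the networks. I'm descending to it now.

>>> {"op": "step_arm", "data": {"increments": [{"dx":0.027,"dy":0.0,"dz":-0.1,"rx":0,"ry":0,"rz":0,"grip":1},{"dx":0.027,"dy":0.0,"dz":-0.2,"rx":0,"ry":0,"rz":0,"grip":1},{"dx":0.027,"dy":0.0,"dz":-0.3,"rx":0,"ry":0,"rz":0,"grip":1},{"dx":0.027,"dy":0.0,"dz":-0.34,"rx":0,"ry":0,"rz":0,"grip":1},{"dx":0.027,"dy":0.0,"dz":-0.34,"rx":0,"ry":0,"rz":0,"grip":1},{"dx":0.027,"dy":0.0,"dz":-0.34,"rx":0,"ry":0,"rz":0,"grip":1}]}}

```text
clock: 4.35
ee_pos: [611.2, -58.3, 90.4]
tcp_rot: [3.122, -0.353, 0.001]
wrist_force: [0.6, -0.3, 0.6]
gripper_width: 85.0
grip_force: 0.0
```

Run:
```python
from n import *
p=robot.snapshot("wrist");save(p,"w3.png",(130,60,430,260),2.6)
s=robot.get_state();T=R.from_rotvec(s["tcp_rot"]).as_matrix();print(s["ee_pos"],np.degrees(np.arctan2(T[1,0],T[0,0])),T[:,2])
print([(np.array(a["point"]),a["p"]) for a in robot.spot_point(p,"jaw_tab")])
print(row((610.5,-58.5,42),yawrot(-103)))
```

```text
[612.  -58.5  91.6] -12.901448540466536 [ 0. -0. -1.]
[(array([609.6, -56.5,  54.6]), 0.72)]
(array([-0. ,  0. , -0.1]), array([ 0.,  0., -0.]))
```

View pics/w3.png

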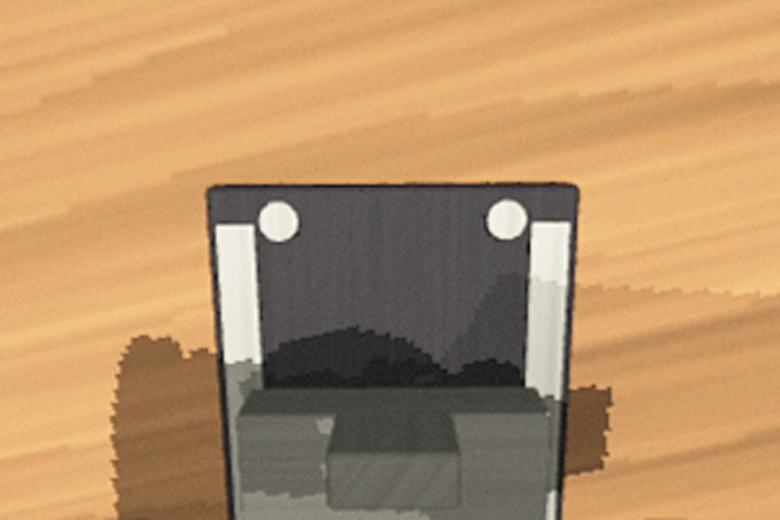

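The crop shows the tab top centred at (394,480) and square to the tool. I'm going down and closing.

>>> {"op": "step_arm", "data": {"increments": [{"dx":-0.002,"dy":0.0,"dz":-0.05,"rx":0,"ry":0,"rz":0,"grip":1},{"dx":-0.002,"dy":0.0,"dz":-0.098,"rx":0,"ry":0,"rz":0,"grip":1},{"dx":-0.002,"dy":0.0,"dz":-0.098,"rx":0,"ry":0,"rz":0,"grip":0.5},{"dx":-0.002,"dy":0.0,"dz":-0.098,"rx":0,"ry":0,"rz":0,"grip":0.2},{"dx":-0.002,"dy":0.0,"dz":-0.098,"rx":0,"ry":0,"rz":0,"grip":0.2},{"dx":-0.002,"dy":0.0,"dz":-0.098,"rx":0,"ry":0,"rz":0,"grip":0.2},{"dx":-0.002,"dy":0.0,"dz":-0.098,"rx":0,"ry":0,"rz":0,"grip":0.2}]}}

```text
clock: 5.15
ee_pos: [611.2, -57.8, 43.1]
tcp_rot: [3.122, -0.352, 0.006]
wrist_force: [-0.5, 1.8, 6.6]
gripper_width: 28.9
grip_force: 60.7
```

>>> {"op": "step_arm", "data": {"increments": [{"dx":-0.01,"dy":0.0023,"dz":0.002,"rx":0,"ry":0,"rz":0,"grip":0.2},{"dx":-0.022,"dy":0.005,"dz":0.002,"rx":0,"ry":0,"rz":0,"grip":0.2},{"dx":-0.034,"dy":0.0078,"dz":0.002,"rx":0,"ry":0,"rz":0,"grip":0.2},{"dx":-0.046,"dy":0.0105,"dz":0.002,"rx":0,"ry":0,"rz":0,"grip":0.2},{"dx":-0.058,"dy":0.0132,"dz":0.002,"rx":0,"ry":0,"rz":0,"grip":0.2},{"dx":-0.07,"dy":0.016,"dz":0.002,"rx":0,"ry":0,"rz":0,"grip":0.2},{"dx":-0.07,"dy":0.016,"dz":0.002,"rx":0,"ry":0,"rz":0,"grip":0.2}]}}

```text
clock: 5.85
ee_pos: [575.2, -49.8, 43.1]
tcp_rot: [3.122, -0.352, 0.005]
wrist_force: [3.5, 2.6, 6.1]
gripper_width: 28.8
grip_force: 61.6
```

>>> {"op": "step_arm", "data": {"increments": [{"dx":-0.006,"dy":0.0014,"dz":0,"rx":0,"ry":0,"rz":0,"grip":0.2},{"dx":-0.01,"dy":0.0023,"dz":0,"rx":0,"ry":0,"rz":0,"grip":0.2},{"dx":-0.012,"dy":0.0027,"dz":0,"rx":0,"ry":0,"rz":0,"grip":0.2},{"dx":-0.012,"dy":0.0027,"dz":0,"rx":0,"ry":0,"rz":0,"grip":0.2}]}}

```text
clock: 6.25
ee_pos: [570.6, -48.8, 43.1]
tcp_rot: [3.121, -0.353, 0.008]
wrist_force: [6.3, 2.7, 4.6]
gripper_width: 28.6
grip_force: 61.3
```

>>> {"op": "step_arm", "data": {"increments": [{"dx":-0.003,"dy":0.0007,"dz":0,"rx":0,"ry":0,"rz":0,"grip":0.2},{"dx":-0.003,"dy":0.0007,"dz":0,"rx":0,"ry":0,"rz":0,"grip":0.2}]}}

```text
clock: 6.45
ee_pos: [569.1, -48.5, 43.1]
tcp_rot: [3.121, -0.353, 0.008]
wrist_force: [5.8, 2.3, 4.6]
gripper_width: 29.2
grip_force: 61.4
```

>>> {"op": "step_arm", "data": {"increments": [{"dx":-0.003,"dy":0.0007,"dz":0,"rx":0,"ry":0,"rz":0,"grip":0.2},{"dx":-0.003,"dy":0.0007,"dz":0,"rx":0,"ry":0,"rz":0,"grip":0.2}]}}

```text
clock: 6.65
ee_pos: [567.6, -48.1, 43.1]
tcp_rot: [3.121, -0.353, 0.008]
wrist_force: [5.8, 2.2, 5.0]
gripper_width: 28.7
grip_force: 61.5
```

>>> {"op": "step_arm", "data": {"increments": [{"dx":-0.003,"dy":0.0007,"dz":0,"rx":0,"ry":0,"rz":0,"grip":0.2},{"dx":-0.003,"dy":0.0007,"dz":0,"rx":0,"ry":0,"rz":0,"grip":0.2}]}}

```text
clock: 6.85
ee_pos: [567.2, -48.0, 43.1]
tcp_rot: [3.121, -0.353, 0.012]
wrist_force: [7.6, 2.2, 3.4]
gripper_width: 28.6
grip_force: 61.1
```

>>> {"op": "step_arm", "data": {"increments": [{"dx":-0.002,"dy":0.0005,"dz":0,"rx":0,"ry":0,"rz":0,"grip":0.2},{"dx":-0.002,"dy":0.0005,"dz":0,"rx":0,"ry":0,"rz":0,"grip":0.2}]}}

```text
clock: 7.05
ee_pos: [567.1, -48.1, 43.1]
tcp_rot: [3.121, -0.353, 0.015]
wrist_force: [8.8, 1.5, 1.6]
gripper_width: 28.5
grip_force: 60.9
```

>>> {"op": "step_arm", "data": {"increments": [{"dx":-0.002,"dy":0.0005,"dz":0,"rx":0,"ry":0,"rz":0,"grip":0.2},{"dx":-0.002,"dy":0.0005,"dz":0,"rx":0,"ry":0,"rz":0,"grip":0.2}]}}

```text
clock: 7.25
ee_pos: [567.2, -48.1, 43.1]
tcp_rot: [3.12, -0.353, 0.018]
wrist_force: [9.8, 1.2, -0.3]
gripper_width: 28.8
grip_force: 60.7
```

>>> {"op": "step_arm", "data": {"increments": [{"dx":-0.004,"dy":0.0009,"dz":0,"rx":0,"ry":0,"rz":0,"grip":0.2},{"dx":-0.008,"dy":0.0018,"dz":0,"rx":0,"ry":0,"rz":0,"grip":0.2},{"dx":-0.008,"dy":0.0018,"dz":0,"rx":0,"ry":0,"rz":0,"grip":0.2},{"dx":-0.008,"dy":0.0018,"dz":0,"rx":0,"ry":0,"rz":0,"grip":0.2}]}}

```text
clock: 7.65
ee_pos: [567.2, -48.1, 43.2]
tcp_rot: [3.119, -0.354, 0.032]
wrist_force: [16.5, 1.7, -6.8]
gripper_width: 28.8
grip_force: 60.0
```

>>> {"op": "step_arm", "data": {"increments": [{"dx":0.004,"dy":-0.0009,"dz":0,"rx":0,"ry":0,"rz":0,"grip":0.2},{"dx":0.004,"dy":-0.0009,"dz":0,"rx":0,"ry":0,"rz":0,"grip":0.2},{"dx":0.004,"dy":-0.0009,"dz":0,"rx":0,"ry":0,"rz":0,"grip":0.2},{"dx":0.004,"dy":-0.0009,"dz":0,"rx":0,"ry":0,"rz":0,"grip":0.2}]}}

```text
clock: 8.05
ee_pos: [567.2, -48.1, 43.1]
tcp_rot: [3.12, -0.353, 0.025]
wrist_force: [14.4, 1.5, -3.2]
gripper_width: 28.7
grip_force: 60.6
```

>>> {"op": "step_arm", "data": {"increments": [{"dx":0.001,"dy":-0.0002,"dz":0,"rx":0,"ry":0,"rz":0,"grip":0.2},{"dx":0.001,"dy":-0.0002,"dz":0,"rx":0,"ry":0,"rz":0,"grip":0.2},{"dx":0.001,"dy":-0.0002,"dz":0,"rx":0,"ry":0,"rz":0,"grip":0.2},{"dx":0.001,"dy":-0.0002,"dz":0,"rx":0,"ry":0,"rz":0,"grip":0.2},{"dx":0.001,"dy":-0.0002,"dz":0,"rx":0,"ry":0,"rz":0,"grip":0.2},{"dx":0.001,"dy":-0.0002,"dz":0,"rx":0,"ry":0,"rz":0,"grip":0.2},{"dx":0.001,"dy":-0.0002,"dz":0,"rx":0,"ry":0,"rz":0,"grip":0.2},{"dx":0.001,"dy":-0.0002,"dz":0,"rx":0,"ry":0,"rz":0,"grip":0.2},{"dx":0.001,"dy":-0.0002,"dz":0,"rx":0,"ry":0,"rz":0,"grip":0.2},{"dx":0.001,"dy":-0.0002,"dz":0,"rx":0,"ry":0,"rz":0,"grip":0.2}]}}

```text
clock: 9.05
ee_pos: [567.2, -48.1, 43.1]
tcp_rot: [3.12, -0.353, 0.023]
wrist_force: [14.5, 2.1, -1.8]
gripper_width: 28.9
grip_force: 60.6
```

>>> {"op": "step_arm", "data": {"increments": [{"dx":0.003,"dy":-0.0007,"dz":0,"rx":0,"ry":0,"rz":0,"grip":0.2},{"dx":0.005,"dy":-0.0011,"dz":0,"rx":0,"ry":0,"rz":0,"grip":0.2},{"dx":0.005,"dy":-0.0011,"dz":0,"rx":0,"ry":0,"rz":0,"grip":0.6},{"dx":0.005,"dy":-0.0011,"dz":0,"rx":0,"ry":0,"rz":0,"grip":1},{"dx":0.005,"dy":-0.0011,"dz":0,"rx":0,"ry":0,"rz":0,"grip":1},{"dx":0.005,"dy":-0.0011,"dz":0,"rx":0,"ry":0,"rz":0,"grip":1},{"dx":0.005,"dy":-0.0011,"dz":0.1,"rx":0,"ry":0,"rz":0,"grip":1},{"dx":0.005,"dy":-0.0011,"dz":0.2,"rx":0,"ry":0,"rz":0,"grip":1},{"dx":0.005,"dy":-0.0011,"dz":0.3,"rx":0,"ry":0,"rz":0,"grip":1},{"dx":0.005,"dy":-0.0011,"dz":0.3,"rx":0,"ry":0,"rz":0,"grip":1},{"dx":0.005,"dy":-0.0011,"dz":0.3,"rx":0,"ry":0,"rz":0,"grip":1}]}}

```text
clock: 10.15
ee_pos: [563.2, -47.3, 193.2]
tcp_rot: [3.121, -0.352, 0.003]
wrist_force: [0.4, 0.1, 0.6]
gripper_width: 85.4
grip_force: 0.0
```

Run:
```python
from n import *
import pickle
p=robot.snapshot("wrist");p=robot.snapshot("wrist");s=robot.get_state();print(s["ee_pos"],s["qvel"])
pickle.dump(p,open("A.pkl","wb"));save(p,"A.png",(215,100,350,320),2.7)
print([(np.array(a["point"]),a["p"]) for a in robot.spot_point(p,"face")[:2]],[(np.array(a["point"]),a["p"]) for a in robot.spot_point(p,"jaw_tab")])
```

```text
[561.7 -46.8 190.7] [-0.  0.  0. -0. -0.  0.]
[(array([489.3, -28.8,  55.4]), 0.86)] [(array([564. , -45.5,  51.4]), 0.66)]
```

View pics/A.png

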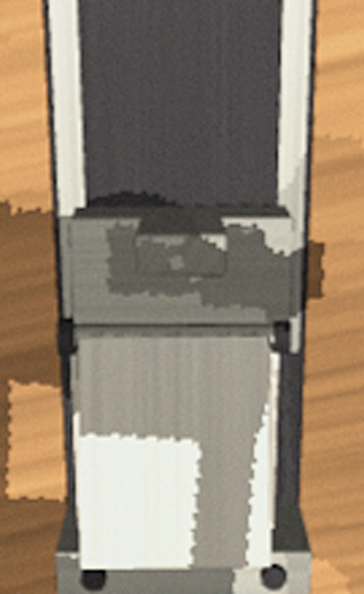

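The crop shows the block clamped square, with the plate's upper edge at (77–274,570). I'm moving to a second viewpoint that also covers the relay.

>>> {"op": "step_arm", "data": {"increments": [{"dx":-0.02,"dy":-0.08,"dz":0.07,"rx":0,"ry":0,"rz":0,"grip":1},{"dx":-0.04,"dy":-0.18,"dz":0.14,"rx":0,"ry":0,"rz":0,"grip":1},{"dx":-0.04,"dy":-0.25,"dz":0.14,"rx":0,"ry":0,"rz":0,"grip":1},{"dx":-0.04,"dy":-0.25,"dz":0.14,"rx":0,"ry":0,"rz":0,"grip":1},{"dx":-0.04,"dy":-0.25,"dz":0.14,"rx":0,"ry":0,"rz":0,"grip":1},{"dx":-0.04,"dy":-0.25,"dz":0.14,"rx":0,"ry":0,"rz":0,"grip":1}]}}

```text
clock: 10.95
ee_pos: [542.2, -171.0, 260.2]
tcp_rot: [-3.12, 0.352, 0.006]
wrist_force: [-0.8, 0.3, 0.2]
gripper_width: 85.8
grip_force: 0.0
```

Run:
```python
from n import *
import pickle
p=robot.snapshot("wrist");s=robot.get_state();print(s["ee_pos"],s["qvel"])
pickle.dump(p,open("B.pkl","wb"));save(p,"B.png",s=1.42)
print([(np.array(a["point"]),a["p"]) for a in robot.spot_point(p,"face")[:2]],[(np.array(a["point"]),a["p"]) for a in robot.spot_point(p,"relay_center")])
```

```text
[ 542.4 -170.7  260.4] [ 0. -0. -0. -0. -0. -0.]
[(array([492.2, -29.3,  54.4]), 0.63)] [(array([ 468.9, -297.2,   13.2]), 0.84), (array([ 572.2, -361.4,   15.1]), 0.69), (array([ 534.8, -207.4,   16.3]), 0.61), (array([ 473.1, -304.5,   -0.1]), 0.37)]
```

View pics/B.png

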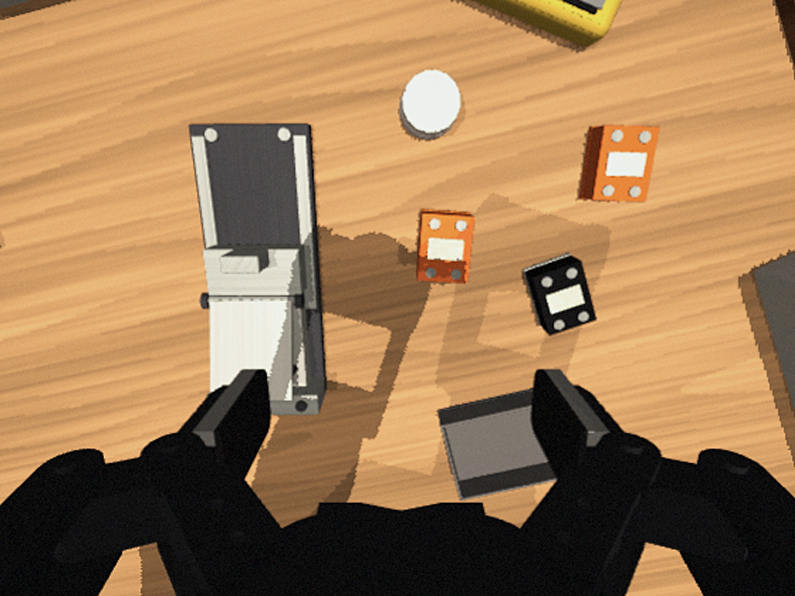

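View B shows the black relay at (562,295). Its screws are at (547,282), (571,272), (558,325) and (583,316). The plate runs from its hinge at y≈303, with its right edge near x≈295.

Run:
```python
from n import *
import pickle
from scipy.optimize import least_squares
A=pickle.load(open("A.pkl","rb"));B=pickle.load(open("B.pkl","rb"))
g=lambda u:np.array(u)/1.42
S=[onz(B,g(u),30) for u in((547,282),(571,272),(558,325),(583,316))];S=np.array(S)
lo=S[2:].mean(0)-S[:2].mean(0);print("relay",S.mean(0),"long axis",np.degrees(np.arctan2(lo[1],lo[0])),np.linalg.norm(lo),np.linalg.norm(S[1]-S[0]))
C=np.array([onz(B,g(u),30) for u in((526,271),(576,255),(596,319),(547,334))]);print(C.mean(0),np.linalg.norm(C[1]-C[0]),np.linalg.norm(C[2]-C[1]))
a=C[2]+C[3]-C[0]-C[1];b=C[1]-C[0]+C[2]-C[3];print([np.degrees(np.arctan2(q[1],q[0])) for q in(a,b)])
f=lambda u,z:onz(A,np.array(u)/2.7+[215,100],z)
o=np.array([500.6,-34]);yaw=np.radians(167.1);v=np.array([np.cos(yaw),np.sin(yaw)]);n=np.array([-v[1],v[0]])
L=lambda X:np.r_[(X[:2]-o)@v,(X[:2]-o)@n,X[2]]
for z in(32,36,40): print("low",L(f((77,330),z)),L(f((274,330),z)))
for z in(56,62,68,74): print("up",L(f((77,570),z)),L(f((274,570),z)))
print("fixed jaw front top",L(f((60,553),48)),L(f((308,553),48)), "jaw face top",L(f((75,322),38)))
for X in((489.3,-28.8,55.4),(492.2,-29.3,54.4)): print(L(np.array(X)))
```

```text
relay [ 469.4 -302.2   30. ] long axis -173.23663622885698 42.30969281393177 21.7068102944754
[ 473.4 -299.7   30. ] 43.6888816702853 62.57992602427552
[np.float64(-170.51831750653747), np.float64(-84.20978879811484)]
low [-30.9 -39.9  32. ] [-30.8  34.6  32. ]
low [-32.2 -39.4  36. ] [-32.2  34.1  36. ]
low [-33.6 -38.8  40. ] [-33.6  33.7  40. ]
up [ 57.3 -40.1  56. ] [57.3 34.7 56. ]
up [ 53.1 -39.3  62. ] [53.2 34.  62. ]
up [ 49.  -38.4  68. ] [49.  33.2 68. ]
up [ 44.9 -37.6  74. ] [44.9 32.5 74. ]
fixed jaw front top [ 55.2 -47.6  48. ] [55.2 48.7 48. ] jaw face top [-36.  -39.7  38. ]
[12.2 -2.5 55.4]
[ 9.2 -2.7 54.4]
```

The relay is at about (469.5,-299.5) with its long axis at about 7°. The plate centre in nest coordinates is about (8.5,-2.6,55), and the tilt is about 24°. I'm going above the relay.

>>> {"op": "step_arm", "data": {"increments": [{"dx":-0.06,"dy":-0.07,"dz":-0.05,"rx":0,"ry":0,"rz":0.04,"grip":1},{"dx":-0.146,"dy":-0.15,"dz":-0.15,"rx":0,"ry":0,"rz":0.08,"grip":1},{"dx":-0.146,"dy":-0.24,"dz":-0.22,"rx":0,"ry":0,"rz":0.11,"grip":1},{"dx":-0.146,"dy":-0.258,"dz":-0.28,"rx":0,"ry":0,"rz":0.11,"grip":1},{"dx":-0.146,"dy":-0.258,"dz":-0.28,"rx":0,"ry":0,"rz":0.11,"grip":1},{"dx":-0.146,"dy":-0.258,"dz":-0.28,"rx":0,"ry":0,"rz":0.11,"grip":1},{"dx":-0.146,"dy":-0.258,"dz":-0.28,"rx":0,"ry":0,"rz":0.11,"grip":1}]}}

```text
clock: 11.8
ee_pos: [470.9, -300.2, 122.7]
tcp_rot: [-3.136, -0.191, -0.001]
wrist_force: [-0.0, -0.6, -0.5]
gripper_width: 85.2
grip_force: 0.0
```

Run:
```python
from n import *
import pickle
p=robot.snapshot("wrist");s=robot.get_state();T=R.from_rotvec(s["tcp_rot"]).as_matrix();print(s["ee_pos"],s["qvel"],np.degrees(np.arctan2(T[1,0],T[0,0])))
pickle.dump(p,open("C.pkl","wb"));save(p,"C.png",(180,130,380,280),4)
print([(np.array(a["point"]),a["p"]) for a in robot.spot_point(p,"relay_center")])
```

```text
[ 471.3 -300.3  123.4] [ 0. -0. -0. -0. -0. -0.] 7.010560158812521
[(array([ 540.5, -206.2,   15.7]), 0.84), (array([ 468.7, -299.1,   13.3]), 0.81), (array([ 573.2, -360. ,   15.8]), 0.62)]
```

View pics/C.png

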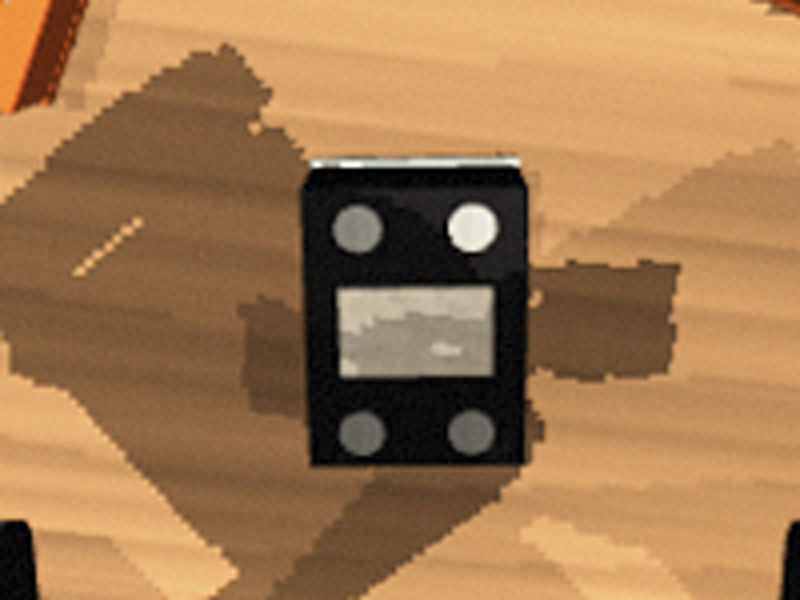

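The crop shows the black relay square to the tool, centred at (416,331). That puts its centre at about (470,-302). I'm grasping it.

>>> {"op": "step_arm", "data": {"increments": [{"dx":-0.003,"dy":-0.004,"dz":-0.09,"rx":0,"ry":0,"rz":0,"grip":1},{"dx":-0.003,"dy":-0.004,"dz":-0.17,"rx":0,"ry":0,"rz":0,"grip":1},{"dx":-0.003,"dy":-0.004,"dz":-0.22,"rx":0,"ry":0,"rz":0,"grip":1},{"dx":-0.003,"dy":-0.004,"dz":-0.241,"rx":0,"ry":0,"rz":0,"grip":1},{"dx":-0.003,"dy":-0.004,"dz":-0.241,"rx":0,"ry":0,"rz":0,"grip":1},{"dx":-0.003,"dy":-0.004,"dz":-0.241,"rx":0,"ry":0,"rz":0,"grip":0.5},{"dx":-0.003,"dy":-0.004,"dz":-0.241,"rx":0,"ry":0,"rz":0,"grip":0.3},{"dx":-0.003,"dy":-0.004,"dz":-0.241,"rx":0,"ry":0,"rz":0,"grip":0.3},{"dx":-0.003,"dy":-0.004,"dz":-0.241,"rx":0,"ry":0,"rz":0,"grip":0.3},{"dx":-0.003,"dy":-0.004,"dz":-0.241,"rx":0,"ry":0,"rz":0,"grip":0.3}]}}

```text
clock: 12.9
ee_pos: [469.6, -303.9, 3.2]
tcp_rot: [3.134, 0.189, 0.003]
wrist_force: [0.8, -0.3, 6.2]
gripper_width: 42.8
grip_force: 62.4
```

>>> {"op": "step_arm", "data": {"increments": [{"dx":0,"dy":0,"dz":0.06,"rx":0,"ry":0,"rz":0,"grip":0.3},{"dx":0,"dy":0,"dz":0.15,"rx":0,"ry":0,"rz":0,"grip":0.3},{"dx":0,"dy":0,"dz":0.25,"rx":0,"ry":0,"rz":0,"grip":0.3},{"dx":0.03,"dy":0.1,"dz":0.34,"rx":0,"ry":0,"rz":-0.04,"grip":0.3},{"dx":0.06,"dy":0.2,"dz":0.36,"rx":0,"ry":0,"rz":-0.08,"grip":0.3},{"dx":0.08,"dy":0.3,"dz":0.36,"rx":0,"ry":0,"rz":-0.11,"grip":0.3},{"dx":0.1,"dy":0.4,"dz":0.36,"rx":0,"ry":0,"rz":-0.11,"grip":0.3},{"dx":0.1,"dy":0.48,"dz":0.36,"rx":0,"ry":0,"rz":-0.11,"grip":0.3},{"dx":0.1,"dy":0.54,"dz":0.36,"rx":0,"ry":0,"rz":-0.11,"grip":0.3},{"dx":0.1,"dy":0.54,"dz":0.36,"rx":0,"ry":0,"rz":-0.11,"grip":0.3},{"dx":0.1,"dy":0.54,"dz":0.36,"rx":0,"ry":0,"rz":-0.11,"grip":0.3}]}}

```text
clock: 14.0
ee_pos: [518.5, -32.2, 181.9]
tcp_rot: [3.122, -0.348, 0.001]
wrist_force: [0.1, -0.9, -0.5]
gripper_width: 43.1
grip_force: 61.5
```

```bash
cat > pl.py <<'E'
from n import *
np.set_printoptions(precision=4,suppress=True)
o=np.array([500.6,-34,0]);yw=np.radians(167.1);V=np.array([np.cos(yw),np.sin(yw),0]);Nn=np.array([-V[1],V[0],0]);Z=np.array([0,0,1.])
def plan(t,off,F=(8.5,-2.6,55),u=3.2):
    t=np.radians(t);N=-V*np.sin(t)+Z*np.cos(t);x=-V*np.cos(t)-Z*np.sin(t);z=-N;y=np.cross(z,x)
    P=o+V*F[0]+Nn*F[1]+Z*F[2]+N*(u+off)
    return P,R.from_matrix(np.c_[x,y,z])
def tilt():
    T=R.from_rotvec(robot.get_state()["tcp_rot"]).as_matrix();return np.degrees(np.arctan2(-T[2,0],-T[2,2])),np.degrees(np.arctan2(T[1,0],T[0,0])),np.degrees(np.arcsin(T[2,1]))
E
python3 - <<'E'
from pl import *
s=robot.get_state();print(s["ee_pos"],s["wrist_force"],s["wrist_torque"],tilt())
for off in(40,15): P,r=plan(24,off);print(P,row(P,r))
p=robot.snapshot("wrist");save(p,"D.png",(130,80,430,340),2.3)
E
```

```text
[518.5228 -32.2268 181.9303] [ 0.062  -0.8901 -0.5038] [-0.0032 -0.0168  0.0126] (np.float64(-0.040256827357155224), np.float64(-12.723342519243788), np.float64(0.02559478975636052))
[510.0225 -33.4907  94.4652] (array([-0.017 , -0.0025, -0.1749]), array([ 0.0298,  0.1302, -0.001 ]))
[500.1108 -31.2206  71.6265] (array([-0.0368,  0.002 , -0.2206]), array([ 0.0298,  0.1302, -0.001 ]))
```

View pics/D.png

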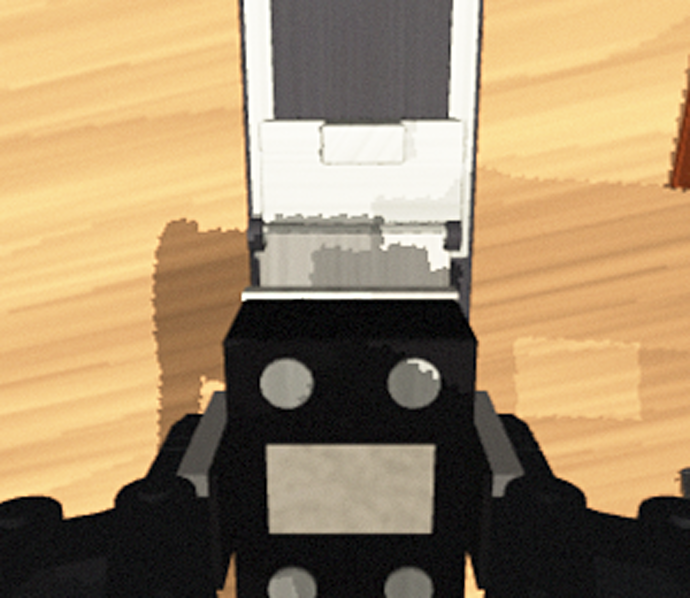

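The crop shows the relay held straight, lined up with the plate and nest. I'm tilting and approaching.

>>> {"op": "step_arm", "data": {"increments": [{"dx":-0.01,"dy":-0.001,"dz":-0.05,"rx":0.011,"ry":0.047,"rz":0,"grip":0.3},{"dx":-0.017,"dy":-0.002,"dz":-0.1,"rx":0.021,"ry":0.093,"rz":-0.001,"grip":0.3},{"dx":-0.017,"dy":-0.0025,"dz":-0.15,"rx":0.03,"ry":0.13,"rz":-0.001,"grip":0.3},{"dx":-0.017,"dy":-0.0025,"dz":-0.175,"rx":0.03,"ry":0.13,"rz":-0.001,"grip":0.3},{"dx":-0.027,"dy":0,"dz":-0.198,"rx":0.03,"ry":0.13,"rz":-0.001,"grip":0.3},{"dx":-0.033,"dy":0.001,"dz":-0.212,"rx":0.03,"ry":0.13,"rz":-0.001,"grip":0.3},{"dx":-0.037,"dy":0.002,"dz":-0.221,"rx":0.03,"ry":0.13,"rz":-0.001,"grip":0.3},{"dx":-0.037,"dy":0.002,"dz":-0.221,"rx":0.03,"ry":0.13,"rz":-0.001,"grip":0.3},{"dx":-0.037,"dy":0.002,"dz":-0.221,"rx":0.03,"ry":0.13,"rz":-0.001,"grip":0.3}]}}

```text
clock: 14.95
ee_pos: [500.6, -32.4, 72.0]
tcp_rot: [-3.009, 0.345, 0.636]
wrist_force: [0.5, -0.7, -1.2]
gripper_width: 42.8
grip_force: 61.6
```

Run:
```python
from pl import *
s=robot.get_state();print(s["ee_pos"],s["wrist_force"],s["wrist_torque"],tilt())
for off in(15,5,-3): P,r=plan(24,off);print(P,row(P,r))
p=robot.snapshot("wrist");save(p,"E.png",(130,80,430,340),2.3)
p=robot.snapshot("scene");save(p,"F.png",(200,170,340,270),5)
```

```text
[500.5754 -32.4295  71.9595] [ 0.4998 -0.7279 -1.2237] [-0.0382 -0.252   0.0196] (np.float64(23.8851191303242), np.float64(-13.07793591009867), np.float64(-0.005515741011290334))
[500.1108 -31.2206  71.6265] (array([-0.0009,  0.0024, -0.0007]), array([0.0001, 0.0006, 0.001 ]))
[496.146  -30.3126  62.4911] (array([-0.0089,  0.0042, -0.0189]), array([0.0001, 0.0006, 0.001 ]))
[492.9743 -29.5862  55.1827] (array([-0.0152,  0.0057, -0.0336]), array([0.0001, 0.0006, 0.001 ]))
```

View pics/F.png

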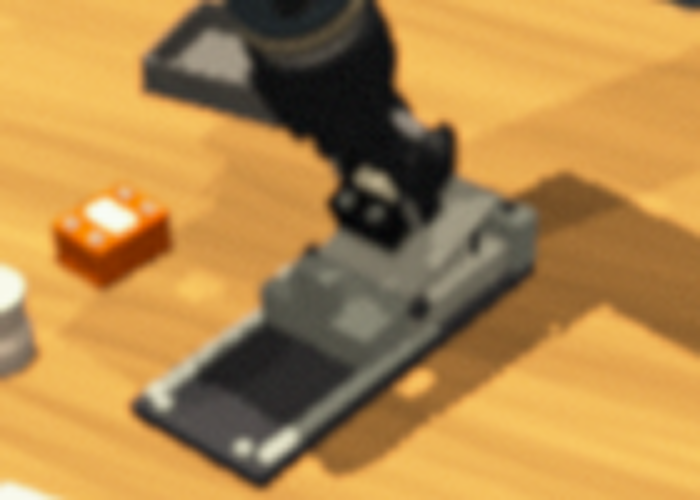

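The crop shows the relay hovering over the plate's middle, tilted the same way as the plate. Now I'll feel down along the normal.

>>> {"op": "step_arm", "data": {"increments": [{"dx":-0.004,"dy":0.003,"dz":-0.009,"rx":0,"ry":0,"rz":0,"grip":0.3},{"dx":-0.008,"dy":0.004,"dz":-0.018,"rx":0,"ry":0,"rz":0,"grip":0.3},{"dx":-0.008,"dy":0.004,"dz":-0.018,"rx":0,"ry":0,"rz":0,"grip":0.3},{"dx":-0.008,"dy":0.004,"dz":-0.018,"rx":0,"ry":0,"rz":0,"grip":0.3}]}}

```text
clock: 15.45
ee_pos: [495.9, -30.0, 61.7]
tcp_rot: [-3.007, 0.344, 0.641]
wrist_force: [0.6, 0.1, -1.1]
gripper_width: 43.1
grip_force: 61.6
```

>>> {"op": "step_arm", "data": {"increments": [{"dx":-0.0016,"dy":0.0004,"dz":-0.0037,"rx":0,"ry":0,"rz":0,"grip":0.3},{"dx":-0.0016,"dy":0.0004,"dz":-0.0037,"rx":0,"ry":0,"rz":0,"grip":0.3}]}}

```text
clock: 15.65
ee_pos: [495.8, -30.1, 60.4]
tcp_rot: [-3.008, 0.344, 0.638]
wrist_force: [0.6, 0.5, -0.1]
gripper_width: 43.1
grip_force: 61.9
```

>>> {"op": "step_arm", "data": {"increments": [{"dx":-0.0016,"dy":0.0004,"dz":-0.0037,"rx":0,"ry":0,"rz":0,"grip":0.3},{"dx":-0.0016,"dy":0.0004,"dz":-0.0037,"rx":0,"ry":0,"rz":0,"grip":0.3}]}}

```text
clock: 15.85
ee_pos: [495.7, -30.1, 60.1]
tcp_rot: [-3.009, 0.345, 0.636]
wrist_force: [2.0, -0.5, 10.4]
gripper_width: 43.0
grip_force: 63.1
```

```bash
cat > st.py <<'E'
from pl import *
fs=[];ts=[];ps=[]
for i in range(3):
    s=robot.get_state();fs.append(s["wrist_force"]);ts.append(s["wrist_torque"]);ps.append(s["ee_pos"])
T=R.from_rotvec(s["tcp_rot"]).as_matrix()
f=np.mean(fs,0)-[.5,-.5,-1.2];t=np.mean(ts,0)-[-.038,-.252,.02];P=np.mean(ps,0)
U=P+T[:,2]*3.2-o;print("tool f",T.T@f,"tool torque",T.T@t,"tilt,yaw,roll",tilt(),"underside nest",U@V,U@Nn,U[2],s["clock"])
E
python3 st.py
```

```text
tool f [ -3.3869  -0.2993 -11.2322] tool torque [ 0.0372 -0.3531  0.0672] tilt,yaw,roll (np.float64(23.88793389666094), np.float64(-13.07027529767642), np.float64(-0.003051926187845573)) underside nest 6.911701271366926 -2.74635324943979 57.14919595209213 15.85
```

>>> {"op": "step_arm", "data": {"increments": [{"dx":0.0016,"dy":-0.0004,"dz":0.0037,"rx":0,"ry":0,"rz":0,"grip":0.3},{"dx":0.0016,"dy":-0.0004,"dz":0.0037,"rx":-0.0025,"ry":-0.0108,"rz":0,"grip":0.3},{"dx":0.0004,"dy":-0.0001,"dz":0.001,"rx":-0.0025,"ry":-0.0108,"rz":0,"grip":0.3},{"dx":0.0004,"dy":-0.0001,"dz":0.001,"rx":-0.0025,"ry":-0.0108,"rz":0,"grip":0.3},{"dx":0.0004,"dy":-0.0001,"dz":0.001,"rx":-0.0025,"ry":-0.0108,"rz":0,"grip":0.3}]}}

```text
clock: 16.35
ee_pos: [494.6, -29.8, 59.6]
tcp_rot: [-3.021, 0.346, 0.59]
wrist_force: [0.6, 0.8, 5.9]
gripper_width: 43.0
grip_force: 62.5
```

```bash
python3 st.py
```

```text
tool f [-2.8693 -1.3014 -6.5011] tool torque [ 0.0348 -0.4123  0.0111] tilt,yaw,roll (np.float64(22.08981462732368), np.float64(-13.065218120712856), np.float64(-0.009526753677066731)) underside nest 7.9734105515720355 -2.794337500109182 56.6278027159548 16.35
```

The torques from the two presses fit contact at the lower edge with a 0.2 m lever, so the relay is still too steep. I'll try 19°.

>>> {"op": "step_arm", "data": {"increments": [{"dx":0.0008,"dy":-0.0002,"dz":0.0018,"rx":0,"ry":0,"rz":0,"grip":0.3},{"dx":0.0008,"dy":-0.0002,"dz":0.0018,"rx":-0.0037,"ry":-0.0162,"rz":0,"grip":0.3},{"dx":-0.0008,"dy":0.0002,"dz":-0.0018,"rx":-0.0037,"ry":-0.0162,"rz":0,"grip":0.3},{"dx":-0.0008,"dy":0.0002,"dz":-0.0018,"rx":-0.0037,"ry":-0.0162,"rz":0,"grip":0.3},{"dx":-0.0008,"dy":0.0002,"dz":-0.0018,"rx":-0.0037,"ry":-0.0162,"rz":0,"grip":0.3}]}}

```text
clock: 16.85
ee_pos: [494.2, -29.6, 58.2]
tcp_rot: [-3.041, 0.348, 0.512]
wrist_force: [-0.5, -0.2, 5.0]
gripper_width: 42.8
grip_force: 62.0
```

```bash
cat >> st.py <<'E'
F=T.T@f;t=np.mean(ts,0)-np.array([-.038,-.252,.02])*np.sin(np.radians(tilt()[0]))/np.sin(np.radians(24));tt=T.T@t
print("x mm",[(round((tt[1]-d*F[0])/-F[2]*1000,1)) for d in(.19,.2,.21)],"y mm",[(round((tt[0]+d*F[1])/F[2]*1000,1)) for d in(.19,.2,.21)])
E
python3 st.py
```

```text
tool f [-2.9946 -0.1082 -5.5489] tool torque [-0.0615 -0.39    0.018 ] tilt,yaw,roll (np.float64(19.118777528148094), np.float64(-13.062912433921243), np.float64(-0.022334468436683453)) underside nest 8.260102568602804 -2.818993555131614 55.14412553259061 16.85
x mm [np.float64(41.2), np.float64(46.6), np.float64(52.0)] y mm [np.float64(14.4), np.float64(14.6), np.float64(14.8)]
```

Still on the lower edge, since the centre keeps dropping by about 0.5 mm per degree. Next is 16°.

>>> {"op": "step_arm", "data": {"increments": [{"dx":0.0006,"dy":-0.0002,"dz":0.0018,"rx":0,"ry":0,"rz":0,"grip":0.3},{"dx":0.0006,"dy":-0.0002,"dz":0.0018,"rx":-0.0037,"ry":-0.0162,"rz":0,"grip":0.3},{"dx":-0.0008,"dy":0.0002,"dz":-0.0028,"rx":-0.0037,"ry":-0.0162,"rz":0,"grip":0.3},{"dx":-0.0008,"dy":0.0002,"dz":-0.0028,"rx":-0.0037,"ry":-0.0162,"rz":0,"grip":0.3},{"dx":-0.0008,"dy":0.0002,"dz":-0.0028,"rx":-0.0037,"ry":-0.0162,"rz":0,"grip":0.3}]}}

```text
clock: 17.35
ee_pos: [493.6, -29.5, 57.2]
tcp_rot: [-3.059, 0.35, 0.435]
wrist_force: [0.4, -0.1, 9.0]
gripper_width: 43.1
grip_force: 62.4
```

```bash
python3 st.py
```

```text
tool f [-3.036  -0.3792 -9.7105] tool torque [-0.1085 -0.8239  0.0456] tilt,yaw,roll (np.float64(16.181193642715492), np.float64(-13.0598376013255), np.float64(-0.026595432063022565)) underside nest 8.669332176606561 -2.8062974840940487 54.138795701604835 17.35
x mm [np.float64(-17.2), np.float64(-14.1), np.float64(-10.9)] y mm [np.float64(18.2), np.float64(18.5), np.float64(18.9)]
```

The contact centre has swung to the upper side, so the plate tilt lies between 16.2° and 19°. The contact height suggests about 16.8°, so I'll set that and press.

>>> {"op": "step_arm", "data": {"increments": [{"dx":0.0005,"dy":-0.0001,"dz":0.0018,"rx":0,"ry":0,"rz":0,"grip":0.3},{"dx":0.0005,"dy":-0.0001,"dz":0.0018,"rx":0.0007,"ry":0.0032,"rz":0,"grip":0.3},{"dx":0.0,"dy":0.0,"dz":0.0,"rx":0.0007,"ry":0.0032,"rz":0,"grip":0.3},{"dx":0.0,"dy":0.0,"dz":0.0,"rx":0.0007,"ry":0.0032,"rz":0,"grip":0.3},{"dx":0.0,"dy":0.0,"dz":0.0,"rx":0.0007,"ry":0.0032,"rz":0,"grip":0.3}]}}

```text
clock: 17.85
ee_pos: [494.3, -29.7, 56.9]
tcp_rot: [-3.056, 0.35, 0.447]
wrist_force: [-0.4, -0.1, 6.2]
gripper_width: 43.1
grip_force: 62.3
```

```bash
python3 st.py
```

```text
tool f [-3.0451 -0.1932 -6.8387] tool torque [-0.1327 -0.407   0.0548] tilt,yaw,roll (np.float64(16.647207756469896), np.float64(-13.059890595496695), np.float64(-0.018635640835604424)) underside nest 7.984464059854865 -2.76189820089665 53.877810981368825 17.85
x mm [np.float64(36.1), np.float64(40.5), np.float64(45.0)] y mm [np.float64(24.2), np.float64(24.5), np.float64(24.8)]
```

Flush is near 16.4°. I'll back off to take a clean zero at this pose, then approach along the true normal.

>>> {"op": "step_arm", "data": {"increments": [{"dx":0.0022,"dy":-0.0005,"dz":0.0077,"rx":0,"ry":0,"rz":0,"grip":0.3},{"dx":0.0014,"dy":-0.0003,"dz":0.0105,"rx":-0.0003,"ry":-0.0013,"rz":0,"grip":0.3},{"dx":0.0014,"dy":-0.0003,"dz":0.0105,"rx":-0.0003,"ry":-0.0013,"rz":0,"grip":0.3},{"dx":0.0014,"dy":-0.0003,"dz":0.0105,"rx":-0.0003,"ry":-0.0013,"rz":0,"grip":0.3},{"dx":0.0014,"dy":-0.0003,"dz":0.0105,"rx":-0.0003,"ry":-0.0013,"rz":0,"grip":0.3}]}}

```text
clock: 18.35
ee_pos: [494.5, -29.8, 61.5]
tcp_rot: [-3.057, 0.35, 0.441]
wrist_force: [0.2, 0.9, -1.1]
gripper_width: 43.3
grip_force: 61.5
```

```bash
python3 - <<'E'
import numpy as np
from pl import *
f=[];t=[]
for i in range(6):
    robot.snapshot("wrist");s=robot.get_state();f.append(s["wrist_force"]);t.append(s["wrist_torque"])
print(np.mean(f,0),np.std(f,0),np.mean(t,0),np.std(t,0))
np.save("base.npy",[np.mean(f,0),np.mean(t,0)])
E
cat > st.py <<'E'
from pl import *
b=np.load("base.npy");fs=[];ts=[];ps=[]
for i in range(5):
    robot.snapshot("wrist");s=robot.get_state();fs.append(s["wrist_force"]);ts.append(s["wrist_torque"]);ps.append(s["ee_pos"])
T=R.from_rotvec(s["tcp_rot"]).as_matrix();F=T.T@(np.mean(fs,0)-b[0]);tt=T.T@(np.mean(ts,0)-b[1]);U=np.mean(ps,0)+T[:,2]*3.2-o
print("F",F,"tau",tt,"tilt",tilt(),"nest",U@V,U@Nn,U[2],s["clock"],s["wrist_force"])
print("x",[round((tt[1]-d*F[0])/-F[2]*1000,1) for d in(.15,.2,.25)],"y",[round((tt[0]+d*F[1])/F[2]*1000,1) for d in(.15,.2,.25)])
E
python3 st.py
```

```text
[ 0.4609 -0.0264 -1.1078] [0.3958 0.4525 0.3027] [-0.03   -0.1781 -0.0117] [0.0159 0.0157 0.0271]
F [-0.144   0.1415 -0.1738] tau [-0.0295  0.0121 -0.0077] tilt (np.float64(16.385164215235978), np.float64(-13.060279694928488), np.float64(-0.022484723566658867)) nest 7.613428890865291 -2.7892400363114636 58.65365495359933 18.9 [ 1.5647  0.2783 -1.7351]
x [np.float64(193.9), np.float64(235.3), np.float64(276.7)] y [np.float64(47.8), np.float64(7.1), np.float64(-33.6)]
```

>>> {"op": "step_arm", "data": {"increments": [{"dx":-0.0011,"dy":0.0003,"dz":-0.0038,"rx":0,"ry":0,"rz":0,"grip":0.3},{"dx":-0.0022,"dy":0.0005,"dz":-0.0077,"rx":0,"ry":0,"rz":0,"grip":0.3},{"dx":-0.0025,"dy":0.0006,"dz":-0.0087,"rx":0,"ry":0,"rz":0,"grip":0.3},{"dx":-0.0025,"dy":0.0006,"dz":-0.0087,"rx":0,"ry":0,"rz":0,"grip":0.3},{"dx":-0.0025,"dy":0.0006,"dz":-0.0087,"rx":0,"ry":0,"rz":0,"grip":0.3}]}}

```text
clock: 19.4
ee_pos: [493.3, -29.4, 57.4]
tcp_rot: [-3.057, 0.35, 0.44]
wrist_force: [0.1, -1.0, -0.8]
gripper_width: 43.1
grip_force: 61.7
```

```bash
python3 st.py
```

```text
F [-1.0352  0.4697 -1.3566] tau [-0.0587 -0.1003 -0.0025] tilt (np.float64(16.395343384739366), np.float64(-13.058521137180374), np.float64(-0.02173062029581691)) nest 8.968602527884858 -2.793169467337802 54.349904902064495 19.65 [0.1199 0.0529 0.382 ]
x [np.float64(40.5), np.float64(78.7), np.float64(116.8)] y [np.float64(-8.7), np.float64(-26.0), np.float64(-43.3)]
```

Just touching. I'll press in half-millimetre steps.

>>> {"op": "step_arm", "data": {"increments": [{"dx":-0.0003,"dy":0.0001,"dz":-0.001,"rx":0,"ry":0,"rz":0,"grip":0.3},{"dx":-0.0003,"dy":0.0001,"dz":-0.001,"rx":0,"ry":0,"rz":0,"grip":0.3},{"dx":-0.0003,"dy":0.0001,"dz":-0.001,"rx":0,"ry":0,"rz":0,"grip":0.3}]}}

```text
clock: 19.95
ee_pos: [493.4, -29.5, 57.3]
tcp_rot: [-3.058, 0.35, 0.44]
wrist_force: [0.2, 0.1, 5.4]
gripper_width: 42.7
grip_force: 62.3
```

```bash
python3 st.py
```

```text
F [-2.1411  0.1319 -6.0274] tau [-0.123  -0.4391  0.0157] tilt (np.float64(16.37708875653271), np.float64(-13.058200153978547), np.float64(-0.016999084902265357)) nest 8.959018886975567 -2.7940658666470526 54.21537510395501 20.2 [-0.4459  0.4108  5.197 ]
x [np.float64(-19.6), np.float64(-1.8), np.float64(16.0)] y [np.float64(17.1), np.float64(16.0), np.float64(14.9)]
```

The tilt load is centred (x≈0), but the load sits towards the +y edge. I'll correct the roll slightly and press further.

>>> {"op": "step_arm", "data": {"increments": [{"dx":-0.0002,"dy":0.0,"dz":-0.0006,"rx":-0.0031,"ry":0.0007,"rz":0.0009,"grip":0.3},{"dx":-0.0002,"dy":0.0,"dz":-0.0006,"rx":-0.0031,"ry":0.0007,"rz":0.0009,"grip":0.3},{"dx":-0.0002,"dy":0.0,"dz":-0.0006,"rx":-0.0031,"ry":0.0007,"rz":0.0009,"grip":0.3}]}}

```text
clock: 20.5
ee_pos: [493.5, -29.5, 57.3]
tcp_rot: [-3.068, 0.349, 0.443]
wrist_force: [0.5, -0.9, 7.1]
gripper_width: 43.2
grip_force: 62.6
```

```bash
python3 st.py
```

```text
F [-2.3026  0.3796 -7.9861] tau [ 0.0767 -0.5081 -0.0345] tilt (np.float64(16.35470065481309), np.float64(-13.069435377419273), np.float64(0.5404955545107901)) nest 8.857651010704355 -2.764974825500509 54.174993159326185 20.75 [0.8512 0.0067 7.0647]
x [np.float64(-20.4), np.float64(-6.0), np.float64(8.5)] y [np.float64(-16.7), np.float64(-19.1), np.float64(-21.5)]
```

>>> {"op": "step_arm", "data": {"increments": [{"dx":-0.0008,"dy":0.0002,"dz":0.0,"rx":0.0015,"ry":-0.0003,"rz":-0.0004,"grip":0.3},{"dx":-0.0017,"dy":0.0004,"dz":0.0,"rx":0.0015,"ry":-0.0003,"rz":-0.0004,"grip":0.3},{"dx":-0.0017,"dy":0.0004,"dz":0.0,"rx":0.0015,"ry":-0.0003,"rz":-0.0004,"grip":0.3},{"dx":-0.0017,"dy":0.0004,"dz":0.0,"rx":0.0015,"ry":-0.0003,"rz":-0.0004,"grip":0.3}]}}

```text
clock: 21.15
ee_pos: [493.4, -29.5, 57.2]
tcp_rot: [-3.063, 0.35, 0.438]
wrist_force: [1.0, -0.3, 6.6]
gripper_width: 43.1
grip_force: 62.5
```

```bash
python3 st.py
```

```text
F [-1.1875  0.4184 -8.0362] tau [ 0.0044 -0.3308 -0.0159] tilt (np.float64(16.253726708646308), np.float64(-13.069613339502682), np.float64(0.2706040288236849)) nest 8.883387034473543 -2.7517517638814373 54.158326067466085 21.4 [ 1.559  -0.4033  6.4142]
x [np.float64(-19.0), np.float64(-11.6), np.float64(-4.2)] y [np.float64(-8.4), np.float64(-11.0), np.float64(-13.6)]
```

>>> {"op": "step_arm", "data": {"increments": [{"dx":-0.0002,"dy":0.0,"dz":-0.0007,"rx":0.0006,"ry":0.0007,"rz":-0.0001,"grip":0.3},{"dx":-0.0002,"dy":0.0,"dz":-0.0007,"rx":0.0006,"ry":0.0007,"rz":-0.0001,"grip":0.3},{"dx":-0.0002,"dy":0.0,"dz":-0.0007,"rx":0.0006,"ry":0.0007,"rz":-0.0001,"grip":0.3},{"dx":-0.0002,"dy":0.0,"dz":-0.0007,"rx":0.0006,"ry":0.0007,"rz":-0.0001,"grip":0.3}]}}

```text
clock: 21.8
ee_pos: [493.4, -29.5, 57.2]
tcp_rot: [-3.061, 0.35, 0.442]
wrist_force: [1.5, 0.1, 8.3]
gripper_width: 43.0
grip_force: 62.8
```

```bash
python3 st.py
python3 - <<'E'
from pl import *
p=robot.snapshot("top")
for t in("jaw_tab","face","block"): print(t,[(np.array(a["point"]),round(a["p"],2)) for a in robot.spot_point(p,t)[:1]])
E
```

```text
F [-1.7275  0.4134 -9.538 ] tau [-0.0342 -0.4465  0.0018] tilt (np.float64(16.395322629385337), np.float64(-13.062049842928191), np.float64(0.19505147261381914)) nest 8.892287842043201 -2.756511460354733 54.08354780661316 22.05 [ 1.9678 -0.4202  8.5974]
x [np.float64(-19.6), np.float64(-10.6), np.float64(-1.5)] y [np.float64(-2.9), np.float64(-5.1), np.float64(-7.2)]
jaw_tab [(array([ 653.1, -218.9,    1.1]), 0.59)]
face []
block []
```

>>> {"op": "step_arm", "data": {"increments": [{"dx":-0.0001,"dy":0.0,"dz":-0.0003,"rx":0.0001,"ry":0.0004,"rz":0,"grip":0.3},{"dx":-0.0001,"dy":0.0,"dz":-0.0003,"rx":0.0001,"ry":0.0004,"rz":0,"grip":0.3},{"dx":-0.0001,"dy":0.0,"dz":-0.0003,"rx":0.0001,"ry":0.0004,"rz":0,"grip":0.3},{"dx":-0.0001,"dy":0.0,"dz":-0.0003,"rx":0.0001,"ry":0.0004,"rz":0,"grip":0.3},{"dx":-0.0001,"dy":0.0,"dz":-0.0003,"rx":0.0001,"ry":0.0004,"rz":0,"grip":0.3},{"dx":-0.0001,"dy":0.0,"dz":-0.0003,"rx":0.0001,"ry":0.0004,"rz":0,"grip":0.3}]}}

```text
clock: 22.85
ee_pos: [493.4, -29.5, 57.1]
tcp_rot: [-3.061, 0.349, 0.443]
wrist_force: [0.6, -0.1, 9.1]
gripper_width: 42.9
grip_force: 62.8
```

```bash
python3 st.py
```

```text
F [ -1.9336  -0.5354 -10.3406] tau [-0.0336 -0.454   0.0026] tilt (np.float64(16.465461342530276), np.float64(-13.060158269013607), np.float64(0.19516402869643254)) nest 8.912854446765278 -2.750616878057577 54.058656510447136 23.1 [ 1.8499 -0.8416  8.8384]
x [np.float64(-15.9), np.float64(-6.5), np.float64(2.8)] y [np.float64(11.0), np.float64(13.6), np.float64(16.2)]
```

The push is a steady 10.3 N with the load inside the relay's footprint, so I'm handing in.

```bash
python3 -c "
from plant import robot
print(robot.finish_job())"
```

```text
the job is handed in; nothing more can be done
None
```

I handed the job in at about 23 s: the block is clamped square (about 11–14 N held for over a second) and the relay is still gripped, pressed on the middle of the plate at about 16.5° tilt with about 10 N. I viewed 11 pictures, one over the limit of 10, and no result came back from the hand-in.

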